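Find the calibration weight and put it on the balance

TASK

One of the three sliding-lid boxes holds the calibration weight: open the boxes one at a time to find it, closing each box again before you open the next, and leave the other parts in their boxes. Stand the weight upright near the middle of the balance's pan, setting it down rather than dropping it; its own box may stay open. Do not disturb the other things on the bench.

Things in the scene. Friction and masses are not known exactly. Their poses are not given: they have to be found in the camera images.
- box_1: One of three like grey boxes with sliding lids, fixed; 120 (x) by 110 (y) by 61 mm high, walls and floor 4 mm, end walls 54 mm high, 8 mm lips inward atop the sides. Origin: centre of the underside; x: away from the robot, along the lid's slide (yaw within 0.12 rad). One part stands or lies on its floor within 10 mm of the point 20 mm from the centre towards +x; which part is in which box varies.
- lid_1 (a joint): Sliding lid of box_1: 0 = fully closed (all lids start so), 0.085 = fully open, in m, growing as the lid slides along the box's -x, towards the robot. It slides with about 1.5 N of friction and stays where it is left. Fully open, it uncovers the 85 mm of the box farthest from the robot.
- lid_1_grip (a point): Centre of the black finger bar on lid_1: 12 mm (x, along the slide) by 36 mm (y) by 15 mm high, its top 73.5 mm above the bench; the lid's upper face is 58.5 mm above the bench. The bar lies 48 mm beyond the lid's centre (+x) and moves with the lid. Its axes are the box's.
- box_2: One of three like grey boxes with sliding lids, fixed; 120 (x) by 110 (y) by 61 mm high, walls and floor 4 mm, end walls 54 mm high, 8 mm lips inward atop the sides. Origin: centre of the underside; x: away from the robot, along the lid's slide (yaw within 0.12 rad). One part stands or lies on its floor within 10 mm of the point 20 mm from the centre towards +x; which part is in which box varies.
- lid_2 (a joint): Sliding lid of box_2: 0 = fully closed (all lids start so), 0.085 = fully open, in m, growing as the lid slides along the box's -x, towards the robot. It slides with about 1.5 N of friction and stays where it is left. Fully open, it uncovers the 85 mm of the box farthest from the robot.
- lid_2_grip (a point): Centre of the black finger bar on lid_2: 12 mm (x, along the slide) by 36 mm (y) by 15 mm high, its top 73.5 mm above the bench; the lid's upper face is 58.5 mm above the bench. The bar lies 48 mm beyond the lid's centre (+x) and moves with the lid. Its axes are the box's.
- box_3: One of three like grey boxes with sliding lids, fixed; 120 (x) by 110 (y) by 61 mm high, walls and floor 4 mm, end walls 54 mm high, 8 mm lips inward atop the sides. Origin: centre of the underside; x: away from the robot, along the lid's slide (yaw within 0.12 rad). One part stands or lies on its floor within 10 mm of the point 20 mm from the centre towards +x; which part is in which box varies.
- lid_3 (a joint): Sliding lid of box_3: 0 = fully closed (all lids start so), 0.085 = fully open, in m, growing as the lid slides along the box's -x, towards the robot. It slides with about 1.5 N of friction and stays where it is left. Fully open, it uncovers the 85 mm of the box farthest from the robot.
- lid_3_grip (a point): Centre of the black finger bar on lid_3: 12 mm (x, along the slide) by 36 mm (y) by 15 mm high, its top 73.5 mm above the bench; the lid's upper face is 58.5 mm above the bench. The bar lies 48 mm beyond the lid's centre (+x) and moves with the lid. Its axes are the box's.
- weight_center (a point): The wanted part: a brass-coloured 100 g calibration weight, a round body 23 mm in diameter, narrowing above to a neck and a round knob, 48 mm high overall, which starts upright in one of the boxes; standing free, it may lean by up to 0.1 rad. Point: its centre, half-way up; z is its own axis, upwards.
- union_center (a point): Not wanted: a metal pipe union, 52 (y) by 23 by 20 mm, lying in one of the boxes. Point: its centre.
- stir_bar_center (a point): Not wanted: a white stir bar, 25 mm long and 8 mm thick, lying in one of the boxes. Point: its centre.
- pan (a point): Centre of the top of the balance's flat round steel pan (100 mm in diameter, 50 mm above the bench, z up). The balance is a low white instrument, 150 by 125 mm, fixed to the bench; the pan does not move.
- beaker: Bystander: a clear beaker, 54 mm in diameter and 70 mm high, loose; origin: centre of the underside.
- sample_pot: Bystander: a white sample pot, 47 mm in diameter and 66 mm high, loose; origin: centre of the underside.
- timer: Bystander: a white timer lying flat, 62 by 64 by 18 mm, loose; origin: centre of the underside.

How it is judged:
On the way, in this order (a step that is already met when the one before it is completed fails the run):
1. the box that holds the weight is opened by at least 50 mm (((horizontal distance between weight_center and box_1 below 0.055 m and value of joint lid_1 above 0.05 m) or (horizontal distance between weight_center and box_2 below 0.055 m and value of joint lid_2 above 0.05 m) or (horizontal distance between weight_center and box_3 below 0.055 m and value of joint lid_3 above 0.05 m))), for 0.2 s.
2. the weight stands upright on the pan (horizontal distance between weight_center and pan below 0.03 m and angle between weight_center's own z axis and vertical below 0.25 rad and z of weight_center in the frame of pan between 0.018 and 0.03 m), for 0.2 s.
At the end, for the whole second after the job is handed in: The weight stands upright (within 0.25 rad) on the pan, its axis within 30 mm of the pan's centre, released and at rest; the union and the stir bar are still in their boxes. The box the weight came from may be open or closed (all of step 2 and linear speed of weight below 0.02 m/s and distance of each of union_center, stir_bar_center from where it was at the start of the episode below 0.1 m); the robot touches nothing.
It fails at once if two lids are open by more than 20 mm at once (value of joint each of lid_1, lid_2 above 0.02 m or value of joint each of lid_1, lid_3 above 0.02 m or value of joint each of lid_2, lid_3 above 0.02 m).
It fails at once if the weight is let go more than 15 mm above the pan (z of weight_center in the frame of pan above 0.039 m and contact force between the fingers and weight below 0.02 N).
It fails at once if the union or the stir bar is taken out of its box (height (world z) of any of union_center, stir_bar_center above 0.08 m).
It fails at once if the beaker, the sample pot or the timer is moved by more than 30 mm (distance of any of beaker, sample_pot, timer from where it was at the start of the episode above 0.03 m).
It also fails if it takes over 72 s, if anything falls off the work surface, if the arm or the gripper's body presses on something with over 40 N, if the wrist force passes 120 N, or if a joint passes its speed limit or range.

ROBOT

A 6-joint arm with a two-finger parallel gripper is mounted at the origin on a cart in front of the work surface, level with it; the furniture and walls round the work are solid. World frame = base frame: x ahead of the robot, y to its left, z up, the work surface at z = 0. Lengths are in m, angles in rad, forces in N, time in s.
With the tool pointing down it reaches from about 0.35 to 0.975 m from the base axis. Payload 17.4 kg.
Tool frame: the origin (TCP) lies midway between the tips of the shut fingers; the grasp point (between the pads) lies 19 mm behind it; z points along the fingers, y is the line along which they close (so a half turn about z gives the same grasp; the last joint's range is limited). The gripper opens to 85 mm and grips with 20 to 120 N. Pads are 22 mm wide; open, the fingers measure 114 mm over their backs; the gripper's body (76 mm by 85 mm) begins 54 mm behind the grasp point. The pads swing forward as they close: fully open they stand 13 mm farther back than shut.
Start: joints at [-1.291, 0.116, 1.442, -0, 1.584, -0.038], TCP at [0.211, -0.641, 0.231] pointing down, gripper open.
Joint ranges: [-2.83, 2.83], [-0.83, 2.19], [0.07, 2.5], [-1.14, 4.28], [0.01, 3], [-2.97, 2.97]. Speed limits (rad/s): [1.89, 1.89, 2.22, 3.14, 3.14, 3.14].

INTERFACE

Orientations are given as a unit quaternion [x, y, z, w].
In Python, from cell import r gives the robot as it stands. Calls block until the motion is done:
- r.movep(position, orientation): joint-space move of the TCP to a pose.
- r.line_to(position, feed=0.15, attitude=None): straight line of the TCP; attitude=None keeps the orientation; feed is the mean speed in m/s.
- r.move_j(angles): joint-space move.
- r.open() and r.close(): open the fingers fully, or close them until they stop; the grip force is fixed at half the most.
- r.hold(seconds).
- r.solve_ik(position, orientation): joint angles nearest the present ones, or None.
- r.sense(): the state.
- r.get_image(name): name is "scene" or "top"; returns a dict with "img" (384x512x3 uint8, red, green, blue), "K" (3x3 intrinsics, pixels), "world_to_cam" (4x4, takes a point from world to camera coordinates). Camera axes: x right, y down, z forward; pixel columns grow to the right and rows downward; lengths in m; the calibration is good to about 2 mm. A picture is of the moment at which its call begins. There is no depth.
A pose or a line that the arm cannot do raises r.MotionError and nothing moves.
- r.finish_job(): hands the job in; it is judged then, once.
Trained networks look in the newest picture that a camera, given by its name, has taken for a name from the list of things; names that differ only in an ending like _2 or _b are one class to them, and where a whole thing is asked for, a point or a joint stands for the part that bears it (a point fixed in the world has none). Each returns a list of dicts, best first, with "p" (0 to 1); they miss things now and then, are a little off and sometimes report something else, mostly with a low value. They report only what shows in the picture. A call takes as long as a camera call.
- r.spot_in(thing, camera): "rect" ([left, top, right, bottom] in pixels, round what is visible of it).
- r.tip_of(thing, camera): "uv" ([column, row] in pixels: a listed point, or the origin of a listed thing).
The state is a dict: "t": time; "q": joint angles; "qd": joint speeds; "joint_torque": joint torques, N m; "eef_pos": TCP position; "ee_rot": TCP orientation; "ft_force": force on the tool from outside, world axes, zero at the start; "torque": the same for the moment, N m; "grip_width": opening from 0.0 (shut) to 1.0 (fully open); "grasp_force": force on a finger pad.
Only numpy, scipy, OpenCV 4.12 (cv2) and the standard library are available. Lean on these libraries where they do the work, as an engineer would, in place of code of your own. Each camera call takes 0.05 s, during which the arm holds its last target. There are 200 camera calls.

## Working session

There is one attempt and no reset: what is moved stays moved. The work goes in short steps, each a Python script; the robot and the scene stay as the last script left them, time stands still between calls to the robot, and variables do not carry over. Pictures are saved under pics/ and viewed, at most 10 in all, crops included, and the job is handed in when it is done.

```bash
mkdir -p pics
cat > h.py <<'E'
import numpy as np, cv2
from cell import r
def snap(cam,fn=None):
    d=r.get_image(cam)
    if fn: cv2.imwrite('pics/'+fn,d['img'][:,:,::-1])
    return d
def ray(d,uv,z):
    "world point on plane z seen at pixel uv"
    T=np.array(d['world_to_cam']);R=T[:3,:3];c=-R.T@T[:3,3]
    v=R.T@np.linalg.inv(d['K'])@[uv[0],uv[1],1.]
    return c+v*(z-c[2])/v[2]
def proj(d,p):
    T=np.array(d['world_to_cam']);q=np.array(d['K'])@(T[:3,:3]@np.asarray(p)+T[:3,3]);return q[:2]/q[2]
E
python3 - <<'E'
from h import *
np.set_printoptions(precision=4,suppress=True)
for cam in('top','scene'):
    d=snap(cam,cam+'0.png')
    T=d['world_to_cam'];print(cam,-T[:3,:3].T@T[:3,3],T[2,:3])
    for n,z in(('lid_1_grip',.066),('box_1',0),('pan',.05),('beaker',0),('sample_pot',0),('timer',0)):
        for o in r.tip_of(n,cam)[:4]: print(n,round(o['p'],2),np.array(o['uv']),ray(d,o['uv'],z))
s=r.sense();print(s['t'],s['eef_pos'],s['ee_rot'],s['grip_width'])
E
```

```text
top [0.2193 0.0406 1.5007] [ 0.227  -0.0194 -0.9737]
lid_1_grip 0.79 [135.1 217.6] [0.5165 0.4099 0.066 ]
box_1 0.86 [369.7 210.9] [ 0.4824 -0.3584  0.    ]
box_1 0.81 [316.5 216.4] [ 0.4798 -0.1783  0.    ]
box_1 0.74 [144.7 235.3] [0.4676 0.3969 0.    ]
pan 0.77 [193.3 229.1] [0.4654 0.2286 0.05  ]
beaker 0.78 [155.9 186.1] [0.6328 0.3533 0.    ]
beaker 0.58 [316.2 218.3] [ 0.4734 -0.1766  0.    ]
sample_pot 0.48 [279.1 231.8] [ 0.4393 -0.0484  0.    ]
timer 0.59 [247.6 247. ] [0.3983 0.0601 0.    ]
scene [ 0.5139 -1.2047  0.6046] [ 0.0154  0.9227 -0.3852]
lid_1_grip 0.62 [245.3 155.1] [0.5152 0.4129 0.066 ]
box_1 0.94 [234.5 175.3] [0.4739 0.376  0.    ]
box_1 0.77 [229.  290.2] [ 0.4734 -0.3467  0.    ]
box_1 0.75 [233.  252.2] [ 0.4791 -0.1804  0.    ]
pan 0.88 [232.4 177.4] [0.4705 0.2258 0.05  ]
beaker 0.68 [250.2 234.6] [ 0.5251 -0.0868  0.    ]
sample_pot 0.54 [224.8 226.6] [ 0.4527 -0.036   0.    ]
timer 0.49 [208.9 214.5] [0.4015 0.0455 0.    ]
0.7 [ 0.2109 -0.6412  0.2313] [ 0.9874  0.1582  0.     -0.    ] 1.002390722178949
```

View pics/top0.png

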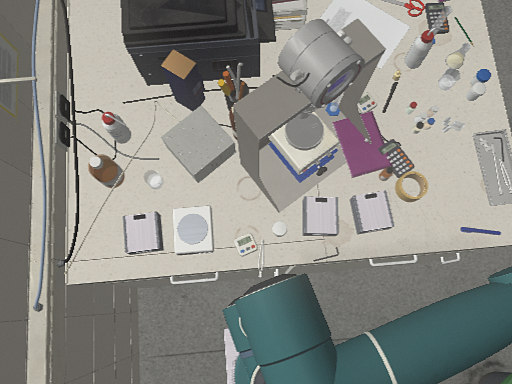

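View pics/scene0.png

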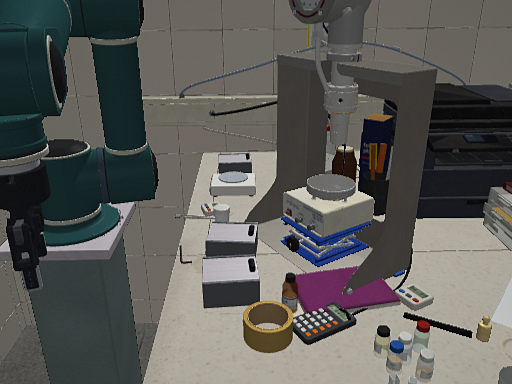

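Top view: boxes at about (142,232), (320,215) and (372,211), the balance at (193,230), the pot at (280,229), the timer at (245,244) and a clear ring (beaker) at about (247,188). A portal frame stands behind, from (275,205) to (375,135). I'll refine the box poses from the lid outlines and the dark bars.

```bash
cat > p.py <<'E'
from h import *
np.set_printoptions(precision=4,suppress=True)
def grips(d,near):
    "dark bar centroids near expected world bar centres"
    g=cv2.cvtColor(d['img'],cv2.COLOR_RGB2GRAY); out=[]
    for p in near:
        u,v=proj(d,p).round().astype(int);w=13
        c=g[v-w:v+w,u-w:u+w].astype(float)
        n,l,st,ce=cv2.connectedComponentsWithStats((c<70).astype(np.uint8))
        i=min(range(1,n),key=lambda k:np.hypot(*(ce[k]-w)) if st[k,4]>6 else 99)
        m=(l==i);out.append((ray(d,ce[i]+[u-w,v-w],.0735 if d is None else .068),st[i,4],ce[i]+[u-w,v-w]))
    return out
E
python3 - <<'E'
from p import *
B=[[.52,.405,.07],[.525,-.178,.07],[.525,-.353,.07]]
for cam in('top','scene'):
    d=snap(cam)
    try:
        for o in grips(d,B): print(cam,*o)
    except Exception as e: print(e)
    if cam=='top':
        cv2.imwrite('pics/topc.png',cv2.resize(d['img'][170:265,120:400,::-1],None,fx=2.8,fy=2.8,interpolation=cv2.INTER_CUBIC))
        # lid quads: bright lilac areas
        for o in r.spot_in('box_1','top')[:4]:
            x0,y0,x1,y1=[int(round(t)) for t in o['rect']];print(o['p'],o['rect'])
    else:
        cv2.imwrite('pics/scc.png',cv2.resize(d['img'][140:310,170:400,::-1],None,fx=3.4,fy=3.4,interpolation=cv2.INTER_CUBIC))
        for n,uv in(('legR',(362,290)),('legL',(270,238)),('legL2',(290,215)),('beaker?',(210,215))):print(n,ray(d,uv,0))
    for n in('beaker','sample_pot','timer','pan'):print(n,[(round(o['p'],2),np.round(o['rect'])) for o in r.spot_in(n,cam)[:2]])
E
```

```text
top [0.5184 0.3967 0.068 ] 37 [139.0541 216.5405]
top [ 0.5233 -0.1908  0.068 ] 22 [321.3636 198.9545]
top [ 0.5204 -0.3501  0.068 ] 25 [370.44 195.52]
0.98 [302.6, 196.6, 340.5, 238.7]
0.68 [123.2, 212.1, 164.3, 253.9]
0.68 [350.1, 188.2, 391.8, 234.3]
beaker [(0.51, array([144., 171., 166., 192.])), (0.29, array([233., 235., 256., 256.]))]
sample_pot [(0.75, array([271., 222., 289., 236.])), (0.54, array([305., 200., 338., 234.]))]
timer [(0.72, array([232., 233., 255., 255.]))]
pan [(0.71, array([173., 205., 215., 254.]))]
scene [0.5214 0.3939 0.068 ] 16 [247.     156.1875]
scene [ 0.5256 -0.1894  0.068 ] 52 [250.7692 230.1923]
scene [ 0.5242 -0.3506  0.068 ] 71 [251.3662 264.7887]
legR [ 0.7716 -0.3554  0.    ]
legL [ 0.579  -0.1082  0.    ]
legL2 [0.6474 0.033  0.    ]
beaker? [0.405  0.0419 0.    ]
beaker [(0.16, array([200., 250., 258., 308.]))]
sample_pot [(0.72, array([213., 202., 232., 218.]))]
timer [(0.7, array([201., 205., 217., 218.]))]
pan [(0.92, array([209., 173., 254., 197.]))]
```

View pics/topc.png

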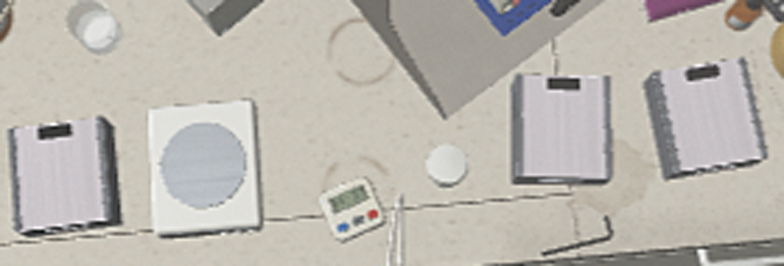

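View pics/scc.png

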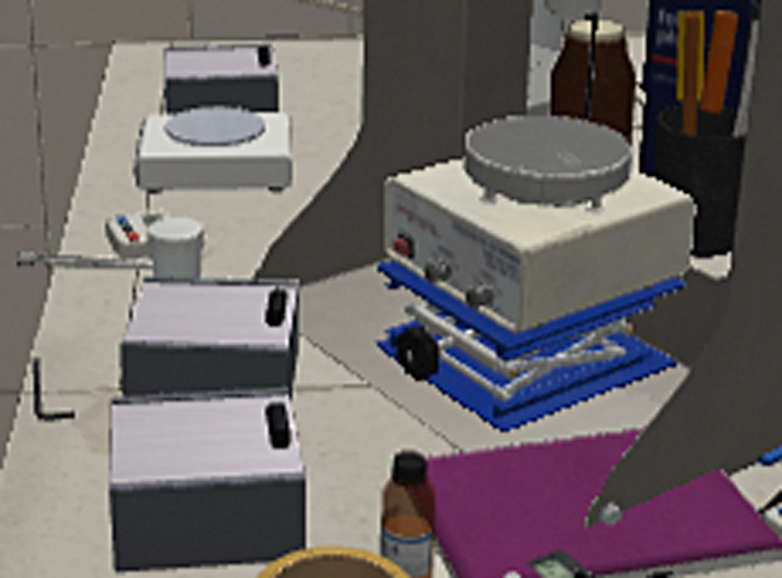

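Both crops agree: the black bars are at (139,217), (321,199) and (370,196) in the top view. The beaker is at about (155,181), well away from the work. The frame's foot ends near (0.51,-0.05). Next I'll fit the box yaws and look at the gripper's fingers.

View pics/g.png

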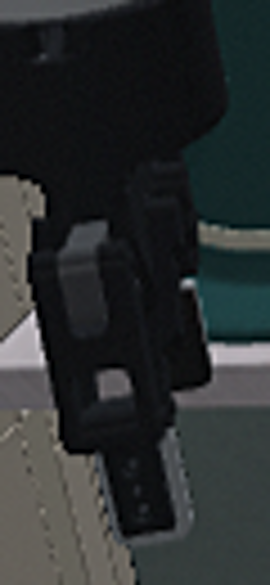

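Fingers are Robotiq-style, with thin tips. I'll open the nearest box (y=-0.35) by gripping its bar along the slide.

```bash
cat >> p.py <<'E'
BOX={'A':(.5195,.3955,.025),'B':(.5235,-.1905,-.095),'C':(.5215,-.351,.078)}  # bar when closed, yaw
def down(a): return [np.cos(a/2),np.sin(a/2),0,0]
def best(p,a):
    "down quaternion at yaw a (mod pi) needing least wrist turn"
    q=np.array(r.sense()['q']);c=[]
    for k in(a,a+np.pi,a-np.pi):
        s=r.solve_ik(p,down(k))
        if s is not None and abs(s[5])<2.9: c.append((np.abs(np.array(s)-q).max(),down(k)))
    return min(c,key=lambda t:t[0])[1]
def bar(b,o):
    x,y,w=BOX[b];return np.array([x-o*np.cos(w),y-o*np.sin(w)])
def slide(b,o0,o1,z=.0625,hi=.14):
    p=bar(b,o0+.002);Q=best([*p,hi],BOX[b][2]+np.pi/2)
    r.movep([*p,hi],Q); r.line_to([*p,z],feed=.12); r.close()
    s=r.sense();print('grip',s['grip_width'],s['grasp_force'],s['ft_force'])
    e=bar(b,o1+.002); r.line_to([*e,z],feed=.08)
    print('ft',r.sense()['ft_force']); r.open(); r.line_to([*e,hi],feed=.2)
    print('t',r.sense()['t'])
E
python3 - <<'E'
from p import *
slide('C',0,.081)
q=list(r.sense()['q']);q[0]-=.55;r.move_j(q)
d=snap('top');u,v=proj(d,[*bar('C',.03),.03]).round().astype(int)
a=cv2.resize(d['img'][v-35:v+35,u-45:u+45,::-1],None,fx=5,fy=5,interpolation=cv2.INTER_CUBIC)
for n in('weight_center','union_center','stir_bar_center'):print(n,r.tip_of(n,'top')[:2])
s=snap('scene');u,v=proj(s,[*bar('C',.03),.05]).round().astype(int)
b=cv2.resize(s['img'][v-50:v+50,u-45:u+45,::-1],(315,350),interpolation=cv2.INTER_CUBIC)
cv2.imwrite('pics/C.png',np.hstack([a,b]))
for n in('weight_center','union_center','stir_bar_center'):print(n,r.tip_of(n,'scene')[:2])
print(r.sense()['t'])
E
```

```text
grip 0.12153282588719996 59.51008915901184 [-0.3382  1.1087  4.2441]
ft [-1.7267  4.7985  7.4138]
t 6.825
weight_center [{'uv': [369.6, 206.2], 'p': 0.57}]
union_center [{'uv': [374.5, 220.4], 'p': 0.66}]
stir_bar_center [{'uv': [146.7, 234.5], 'p': 0.61}]
weight_center [{'uv': [235.0, 280.6], 'p': 0.5}]
union_center [{'uv': [225.9, 287.8], 'p': 0.47}]
stir_bar_center []
8.4
```

View pics/C.png

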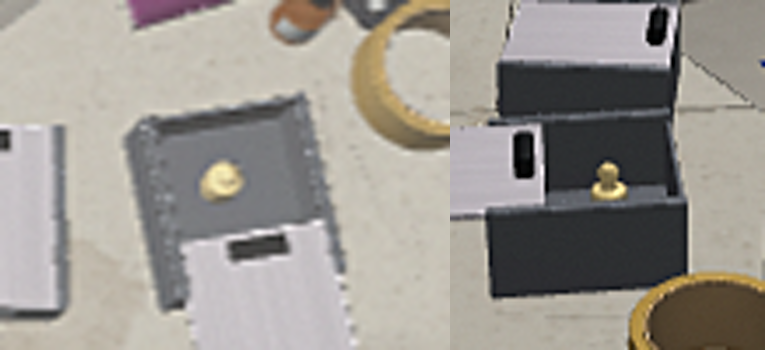

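The first box opened holds the weight, standing at about (369,206) in the top view with its round knob up. The opening is narrow for the open fingers, so I'll look at the finger profile, open and shut, near the scene camera before choosing an approach.

Run:
```python
from p import *
d=snap('top')
for cam in('top','scene'):
    s=snap(cam)
    for n in('weight_center',):print(cam,[(np.round(o['rect'],1),o['p']) for o in r.spot_in(n,cam)[:1]],[ray(s,o['uv'],.028) for o in r.tip_of(n,cam)[:1]])
u,v=proj(d,[*bar('C',.03),.03]).round().astype(int); print('knob top',ray(d,[u-45+228/5,v-35+180/5],.046),'disc',ray(d,[u-45+219/5,v-35+182/5],.03))
s=snap('scene');u,v=proj(s,[*bar('C',.03),.05]).round().astype(int);print('knob scene',ray(s,[u-45+158/3.5,v-50+170/3.5],.046))
p=[.5,-.62,.24];r.movep(p,best(p,np.pi/2))
ims=[]
for f in(r.hold,r.close):
    f(.05) if f is r.hold else f()
    s=snap('scene');u,v=proj(s,[*p[:2],p[2]+.035]).round().astype(int)
    ims.append(cv2.resize(s['img'][v-50:v+50,u-50:u+50,::-1],(400,400),interpolation=cv2.INTER_CUBIC))
    print('tip row/col in crop',(proj(s,p)-[u-50,v-50])*4,'px/m',np.linalg.norm(proj(s,[.55,*p[1:]])-proj(s,[.45,*p[1:]]))*40)
g=cv2.convertScaleAbs(np.hstack(ims),alpha=2.2)
cv2.imwrite('pics/f.png',g);s=r.sense();print(s['t'],s['grip_width'])
```

```text
top [(array([366.8, 205.5, 373.4, 212.1]), 0.37)] [array([ 0.4894, -0.3461,  0.028 ])]
scene [(array([232.8, 270.3, 240.9, 277.6]), 0.54)] [array([0.5162, 0.5422, 0.028 ])]
knob top [ 0.4836 -0.3505  0.046 ] disc [ 0.4857 -0.3487  0.03  ]
knob scene [ 0.4926 -0.3425  0.046 ]
tip row/col in crop [201.2756 281.8033] px/m 2679.4599561971418
tip row/col in crop [201.2756 281.8033] px/m 2679.4599561971418
11.0 0.00037443381258087447
```

View pics/f.png

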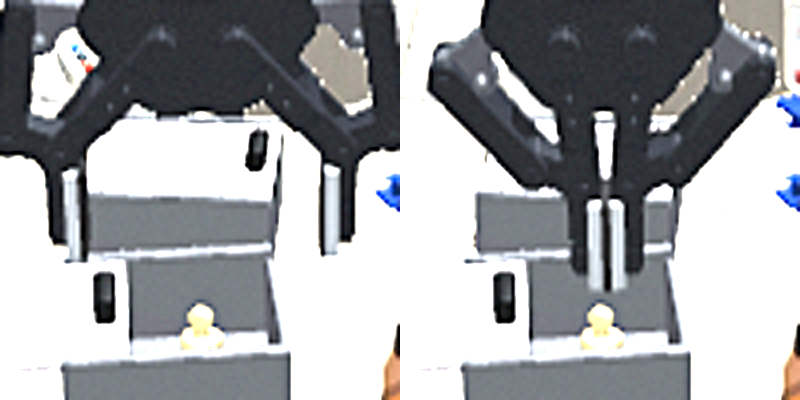

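The closed fingers measure 28 x 22 mm and the open ones 113 mm, so open fingers cannot go in below the lips, which are 86 mm apart. I'll insert them shut beside the knob, above the shoulder, and open them inside. Then I'll shift over the knob in small force-checked steps and close. First I need a precise knob position from the colour mask.

```bash
cat >> p.py <<'E'
def knob(cam,near=(.488,-.347,.046),w=14):
    d=snap(cam);u,v=proj(d,near).round().astype(int)
    c=d['img'][v-w:v+w,u-w:u+w].astype(int)
    m=((c[:,:,0]-c[:,:,2])>45).astype(np.uint8)
    n,l,st,ce=cv2.connectedComponentsWithStats(m)
    i=1+np.argmax(st[1:,4]); o=np.array([u-w,v-w])
    return d,ce[i]+o,st[i]+[*o,0,0,0],(l==i),o
E
python3 - <<'E'
from p import *
from scipy.optimize import least_squares
R=[]
for cam in('top','scene'):
    d,ce,st,m,o=knob(cam);print(cam,ce,st)
    print('\n'.join(''.join('#' if x else '.' for x in row) for row in m[m.any(1)][:, m.any(0)]))
    R.append((d,ce,st))
    print(ray(d,ce,.036))
d,ce,st=R[1];kn=[ce[0],st[1]+2.5];print('scene knob',kn,ray(d,kn,.046))
b=bar('C',.048);w=BOX['C'][2];print('box centre',b)
E
```

```text
top [368.8974 207.6154] [365 205   8   6  39]
..#####.
..######
.#######
########
.#######
.######.
[ 0.4872 -0.3478  0.036 ]
scene [236.6761 274.9718] [232 269  10  11  71]
....##....
...####...
..######..
..######..
...#####..
...#####..
.########.
.#########
########.#
.######.##
.#########
[ 0.4913 -0.3407  0.036 ]
scene knob [np.float64(236.67605633802816), np.float64(271.5)] [ 0.4916 -0.3422  0.046 ]
box centre [ 0.4736 -0.3547]
```

Run:
```python
from p import *
w=BOX['C'][2];ex=np.array([np.cos(w),np.sin(w)]);ey=np.array([-ex[1],ex[0]])
k=np.array([.489,-.347])-.002*ey
p=k+.020*ex
Q=best([*p,.14],w)
r.movep([*p,.14],Q);f0=np.array(r.sense()['ft_force']);r.line_to([*p,.055],feed=.15);r.line_to([*p,.037],feed=.04)
print(f0,r.sense()['ft_force'],r.sense()['eef_pos'])
r.open();s=r.sense();print(s['t'],s['grip_width'],s['ft_force'],s['grasp_force'],s['eef_pos'])
```

```text
[-0.5027 -0.2875  0.3015] [ 0.0348 -0.4407 -0.0073] [ 0.5091 -0.3474  0.0369]
14.3333 0.8217064435419388 [  6.4126 -27.4843 -18.4928] 61.25642138533294 [ 0.509  -0.3501  0.0363]
```

The fingers opened against the lips to a 70 mm gap, with modest forces. Now I'll shift over the knob in small steps.

Run:
```python
from p import *
w=BOX['C'][2];ex=np.array([np.cos(w),np.sin(w)]);ey=np.array([-ex[1],ex[0]])
k=np.array([.489,-.347])-.002*ey
for o in(.016,.012,.008,.004,.001):
    r.line_to([*(k+o*ex),.037],feed=.03);s=r.sense();f=np.array(s['ft_force']);print(o,f,s['eef_pos'],s['grip_width'])
    if np.linalg.norm(f)>85: print('stop');break
print(s['t'])
```

```text
0.016 [ 42.9135 -28.0697 -35.2155] [ 0.5084 -0.3501  0.0365] 0.8204568020103066
0.012 [ 28.2    -25.4859 -18.2051] [ 0.5036 -0.3506  0.0375] 0.8294329248340547
0.008 [ 16.388  -22.0867  -4.296 ] [ 0.4991 -0.3509  0.0386] 0.8259879491873747
0.004 [  6.4123 -17.0277   9.4532] [ 0.4947 -0.3512  0.0395] 0.8383413906258923
0.001 [ 10.2593 -14.7108   8.4018] [ 0.4921 -0.3515  0.0397] 0.8345527994063779
15.7167
```

Run:
```python
from p import *
r.close();s=r.sense();print(s['t'],s['grip_width'],s['ft_force'],s['grasp_force'],s['eef_pos'])
a=[]
for cam,z,h in(('top',.04,30),('scene',.05,45)):
    d=snap(cam);u,v=proj(d,[.489,-.347,z]).round().astype(int)
    a.append(cv2.resize(d['img'][v-h:v+h,u-h:u+h,::-1],(380,380),interpolation=cv2.INTER_CUBIC))
cv2.imwrite('pics/k.png',np.hstack(a))
```

```text
16.375 0.1934964517792328 [ 0.4936 -1.9498  3.5832] 54.510409664944746 [ 0.4902 -0.3491  0.0372]
```

View pics/k.png

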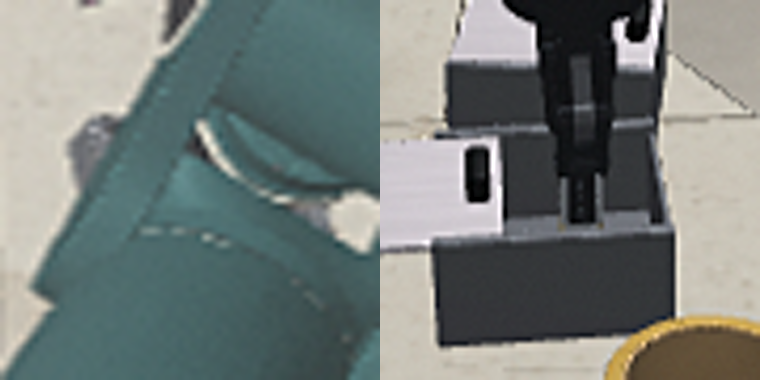

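The scene view shows the fingers on the weight, with brass just visible at the pad bottoms near (580,225). The grip width of 16 mm matches the knob. I'll lift and carry it low-x, clear of the portal leg.

Run:
```python
from p import *
x,y,_=r.sense()['eef_pos']
r.line_to([x,y,.20],feed=.08)
s=r.sense();print(s['grip_width'],s['grasp_force'],s['ft_force'])
r.line_to([.40,-.27,.20],feed=.15)
r.line_to([.40,.20,.20],feed=.22)
r.line_to([.468,.227,.13],feed=.12)
s=r.sense();print(s['t'],s['grip_width'],s['grasp_force'],s['ft_force'],s['eef_pos'])
d=snap('scene')
for n in('weight_center','pan'):print(n,r.tip_of(n,'scene')[:1],r.spot_in(n,'scene')[:1])
u,v=proj(d,[.468,.227,.08]).round().astype(int)
cv2.imwrite('pics/pan.png',cv2.resize(d['img'][v-35:v+35,u-45:u+45,::-1],None,fx=6,fy=6,interpolation=cv2.INTER_CUBIC))
for q in([.468,.227,.05],[.468,.227,.097],[.468,.227,.145]):print((proj(d,q)-[u-45,v-35])*6)
```

```text
0.18799292263348638 53.803666357998736 [-0.3976  0.393  -0.8383]
22.8917 0.1873327258899603 53.805947845685296 [-0.0908  0.2015 -0.9015] [0.468  0.2269 0.1305]
weight_center [{'uv': [231.2, 156.9], 'p': 0.65}] [{'rect': [230.1, 158.5, 237.9, 162.1], 'p': 0.52}]
pan [{'uv': [234.7, 177.3], 'p': 0.79}] []
[274.0433 259.671 ]
[271.8615 180.7178]
[269.5789  98.1141]
```

View pics/pan.png

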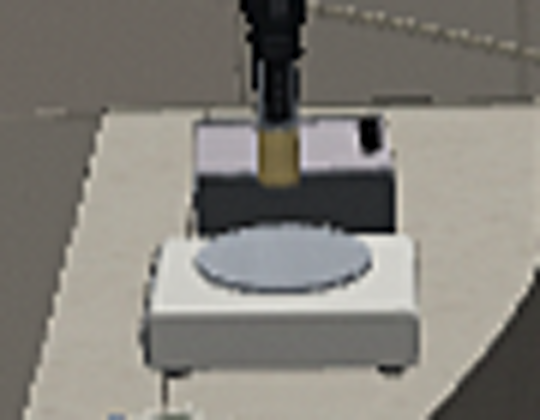

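The weight hangs upright below the pads (columns 258–300, bottom row 186), nearly centred over the pan (centre about (283,258)). I'll lower it until it touches.

Run:
```python
from p import *
p=[.471,.227]
r.line_to([*p,.090],feed=.06);f0=np.array(r.sense()['ft_force'])
z=.090
while z>.076:
    z-=.001;r.line_to([*p,z],feed=.02);r.hold(.1);f=np.array(r.sense()['ft_force'])-f0
    if f[2]>1.5: break
print(z,f,r.sense()['t'])
r.hold(.2);r.open();r.hold(.3);r.line_to([*p,.20],feed=.1);r.line_to([.40,.12,.25],feed=.2)
q=list(r.sense()['q']);q[0]-=.5;r.move_j(q)
a=[]
for cam,h in(('top',30),('scene',30)):
    d=snap(cam);u,v=proj(d,[.468,.227,.06]).round().astype(int)
    a.append(cv2.resize(d['img'][v-h:v+h,u-h:u+h,::-1],(390,390),interpolation=cv2.INTER_CUBIC))
    for n,zz in(('weight_center',.074),('pan',.05)):print(cam,n,[(o['p'],ray(d,o['uv'],zz)) for o in r.tip_of(n,cam)[:1]])
cv2.imwrite('pics/end.png',np.hstack(a));s=r.sense();print(s['t'],s['grip_width'])
```

```text
0.08299999999999999 [ 0.656  -0.1517  3.1673] 26.4083
top weight_center [(0.56, array([0.4757, 0.2249, 0.074 ]))]
top pan [(0.96, array([0.4655, 0.2263, 0.05  ]))]
scene weight_center [(0.61, array([0.4727, 0.2277, 0.074 ]))]
scene pan [(0.82, array([0.4672, 0.2362, 0.05  ]))]
30.8833 1.0012519216961242
```

View pics/end.png

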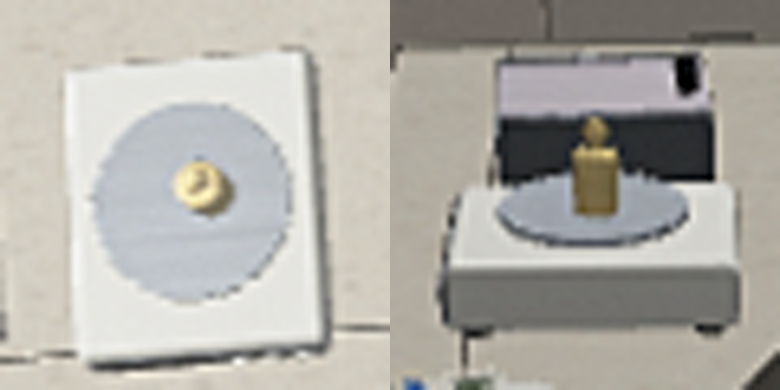

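The weight stands upright on the pan in both views: at (203,187) against the pan centre at (192,202) in the top crop, under 10 mm off. The arm is clear, so I'm handing in.

```bash
python3 -c "
from cell import r
print(r.finish_job())"
```

```text
the job is handed in; nothing more can be done
None
```

The weight was in the first box opened; it now stands upright on the balance's pan, under 10 mm from the centre, and the job is handed in at about 31 s (no verdict was shown).

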